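# Close up the lids on a chilled pan unit

## Robot

A 6-joint arm with a two-finger parallel gripper is mounted at the origin on the work surface. World frame = base frame: x ahead of the robot, y to its left, z up, the work surface at z = 0. Lengths are in mm, angles in rad, forces in N, time in s.
With the tool pointing down it reaches from about 275 to 725 mm from the base axis. Payload 15.9 kg.
Tool frame: the origin (TCP) lies on the mounting face of the last link; the fingertips stand 173 mm ahead of it and the grasp point (between the pads) lies 155 mm ahead of it (robot.tcp_to_tips is the z of the fingertips in the tool frame, in mm); z points along the fingers, y is the line along which they close (so a half turn about z gives the same grasp; the last joint's range is limited). The gripper opens to 85 mm and grips with 20 to 120 N. Pads are 22 mm wide; open, the fingers measure 114 mm over their backs; the gripper's body (76 mm by 85 mm) begins 54 mm behind the grasp point. The pads swing forward as they close: fully open they stand 13 mm farther back than shut.
Start: joints at [1.154, 0.213, -0.034, 1.323, 0, 1.571], TCP at [202.411, 457.183, 404.706] pointing down, gripper open.
Joint ranges: [-2.98, 2.98], [-0.74, 1.72], [-1.14, 1.35], [-2.1, 2.04], [-1.57, 1.44], [-3.14, 3.14]. Speed limits (rad/s): [1.89, 1.89, 2.39, 2.57, 3.14, 3.14].

## Interface

Orientations are given as a 3x3 rotation matrix whose columns are the frame's x, y, z axes.
In Python, from rig import robot gives the robot as it stands. Calls block until the motion is done:
- robot.movep(position, orientation): joint-space move of the TCP to a pose.
- robot.line_to(position, rot=None, max_speed=150, stop_force=None): straight line of the TCP; rot=None keeps the orientation; max_speed is the mean speed in mm/s. With stop_force (N) it stops when the force on the tool has changed by that much, and returns True; else False.
- robot.goto_joints(angles): joint-space move.
- robot.grip(opening): opening from 0.0 (shut) to 1.0 (fully open); the grip force is fixed at half the most; returns when the fingers have stopped.
- robot.pause(seconds).
- robot.solve_ik(position, orientation): joint angles nearest the present ones, or None.
- robot.snapshot(name): name is "side" or "top" or "wrist"; returns (picture, depth): 384x512x3 uint8, red, green, blue; 384x512 float32, mm along the optical axis (not along the pixel's ray), 0 where there is no reading.
- robot.get_calibration(name): a dict with "fx", "fy", "cx", "cy" (pixels), "view" (4x4, takes a point from world to camera coordinates). Camera axes: x right, y up, looking along -z (the intrinsics and any distortion apply to the point x, -y, -z); pixel columns grow to the right and rows downward; lengths in mm; the calibration is good to about 2 mm. A picture is of the moment at which its call begins: read the wrist's pose just before it. get_calibration takes no time and is no camera call; for the wrist camera it gives the pose at the moment of the call.
A pose or a line that the arm cannot do raises robot.Unreachable and nothing moves.
- robot.job_done(): hands the job in; it is judged then, once.
Readings, each from a call of its own:
- robot.get_clock(): time.
- robot.get_q(): joint angles.
- robot.get_joint_velocities(): joint speeds.
- robot.get_tau(): joint torques, N m.
- robot.get_ee_pos(): TCP position.
- robot.get_eef_rot(): TCP orientation.
- robot.get_wrist_force(): force on the tool from outside, world axes, zero at the start.
- robot.get_wrist_torque(): the same for the moment, N m.
- robot.get_gripper_width(): opening from 0.0 (shut) to 1.0 (fully open).
- robot.get_grasp_force(): force on a finger pad.
Only numpy, scipy, OpenCV 4.12 (cv2) and the standard library are available. Lean on these libraries where they do the work, as an engineer would, in place of code of your own. Each camera call takes 0.05 s, during which the arm holds its last target. There are 200 camera calls.

## Task

Lay the loose lid from the bench into the recess of the pan unit, over the open pan, under the wire shelf. Then slide it along and press it firmly against the lid already there, so that the two butt flush with no gap and the pair is tight up against the right end of the recess, both lying flat. Let go, without shifting or tipping the other things on the bench.

Things in the scene. Friction and masses are not known exactly. Their poses are not given: they have to be found in the camera images.
- unit: Fixed steel pan unit, 140 (x) by 410 (y) by 68 mm high; origin at the centre of its underside, z up, +y its left end seen from the robot. On top a ledge at z = 60 mm inside a kerb 12 mm thick, 8 mm high; the recess in the kerb is 116 mm (x) by 386 mm (y, -193 to +193). Open pans under it, right y = -180 to -25, left y = -9 to 163; a strip at the left end stays bare.
- home_home (a point): On the unit's ledge (unit x = 0, y = -105, z = 60 mm): where the origin of the right lid is when it is tight up against the right end of the recess.
- loose_home (a point): On the unit's ledge (unit x = 0, y = +71, z = 60 mm): where the origin of the left (loose) lid is when it is flush against the right lid and both are home.
- shelf_edge (a point): Middle of the left edge of the wire shelf fixed over the unit. Wires along y at z = 295 to 305 mm above the bench, from this edge (unit y = +135 mm) to the unit's right end, unit x = -68 to +100 mm. Posts 12 mm thick at unit (64, -199), (-64, -199) and (78, -50) mm; open at the left. Small cups stand on its right end.
- home_lid: White plastic lid already lying in the right part of the recess, not quite against its right end; free to slide. Plate 110 (x) by 176 (y) by 10 mm thick, about 0.3 kg; origin at the centre of its underside. Handle: a bar along its y, 80 mm long, 16 mm wide (x), z = 32 to 50 mm, centred, on two feet at y = +-33 mm, 22 mm free beneath it.
- loose_lid: Second lid, the same in every size and material (plate 110 by 176 by 10 mm, handle bar along its y, 80 long, 16 wide, z = 32 to 50 mm), lying loose on the bench to the left of the unit; origin at the centre of its underside, z up.
- tub: Bystander: closed clear tub with white cover, 66 by 126 by 54 mm high, in front of the unit; origin under its centre.
- black_trays: Bystander: stack of black trays, 120 by 160 by 55 mm high; origin under its centre.
- squeeze_bottle: Bystander: yellow bottle, 60 mm diameter, 140 mm high; origin under its centre.
There are look-alikes about, which are no part of the job. What is shaped like the loose_lid but purple or red is not meant.

How it is judged (in metres and radians):
On the way:
1. with both lids flat in the recess, the loose lid is pressed against the other, which is up against the right end of the recess, with more than 6 N (y of loose_lid in the frame of home_lid between 0.1735 and 0.1785 m and y of home_lid in the frame of unit below -0.102 m and angle between the y axis of loose_lid and the y axis of home_lid, either way round below 0.02 rad and z of loose_lid in the frame of unit between 0.057 and 0.0625 m and z of home_lid in the frame of unit between 0.057 and 0.0625 m and angle between each of loose_lid, home_lid's own z axis and vertical below 0.02 rad and x of loose_lid in the frame of unit between -0.006 and 0.006 m and x of home_lid in the frame of unit between -0.006 and 0.006 m and contact force between loose_lid and home_lid above 6 N), for 0.15 s.
At the end, for the whole second after the job is handed in: Both lids lie flat in the recess (within 2.5 mm of height, 0.02 rad), the gap between them is under 2.5 mm and they are parallel within 0.02 rad, the right lid is within 3 mm of the recess's right end, and both are released and at rest (y of loose_lid in the frame of home_lid between 0.1735 and 0.1785 m and y of home_lid in the frame of unit below -0.102 m and angle between the y axis of loose_lid and the y axis of home_lid, either way round below 0.02 rad and z of loose_lid in the frame of unit between 0.057 and 0.0625 m and z of home_lid in the frame of unit between 0.057 and 0.0625 m and angle between each of loose_lid, home_lid's own z axis and vertical below 0.02 rad and x of loose_lid in the frame of unit between -0.006 and 0.006 m and x of home_lid in the frame of unit between -0.006 and 0.006 m and linear speed of each of loose_lid, home_lid below 0.01 m/s); the robot touches nothing.
It fails at once if the tub is moved more than 20 mm or tipped (distance of tub from where it was at the start of the episode above 0.02 m or angle between tub's own z axis and vertical above 0.4 rad).
It fails at once if the stack of black trays is moved more than 20 mm or tipped (distance of black_trays from where it was at the start of the episode above 0.02 m or angle between black_trays's own z axis and vertical above 0.4 rad).
It fails at once if the yellow bottle is moved more than 20 mm or tipped (distance of squeeze_bottle from where it was at the start of the episode above 0.02 m or angle between squeeze_bottle's own z axis and vertical above 0.4 rad).
It also fails if it takes over 48 s, if anything falls off the work surface, if the arm or the gripper's body presses on something with over 40 N, if the wrist force passes 120 N, or if a joint passes its speed limit or range.

## Working session

There is one attempt and no reset: what is moved stays moved. The work goes in short steps, each a Python script; the robot and the scene stay as the last script left them, time stands still between calls to the robot, and variables do not carry over. Pictures are saved under pics/ and viewed, at most 10 in all, crops included, and the job is handed in when it is done.

```bash
mkdir -p pics; ls; cat > h.py <<'E'
import numpy as np, cv2
from rig import robot
def snap(n,f):
    c=robot.get_calibration(n); p,d=robot.snapshot(n)
    np.savez(f'pics/{f}.npz',p=p,d=d,view=c['view'],k=[c['fx'],c['fy'],c['cx'],c['cy']])
    cv2.imwrite(f'pics/{f}.png',p[:,:,::-1]); return {k:v for k,v in c.items() if k!='view'}
def world(f):
    """HxWx3 world points"""
    z=np.load(f'pics/{f}.npz'); d=z['d']; fx,fy,cx,cy=z['k']
    v,u=np.mgrid[:d.shape[0],:d.shape[1]]
    P=np.stack([(u-cx)/fx*d,-(v-cy)/fy*d,-d,np.ones_like(d)],-1)
    W=(P@np.linalg.inv(z['view']).T)[...,:3]; W[d==0]=np.nan
    return W,z['p']
E
python3 - <<'E'
from h import *
print(snap('side','s0'),snap('top','t0'))
print(robot.get_clock(),robot.get_eef_rot())
a=cv2.imread('pics/s0.png');b=cv2.imread('pics/t0.png')
E
```

```text
pics
{'fx': 374.5621449072402, 'fy': 374.5621449072402, 'cx': 255.63756603718008, 'cy': 189.41090237935924} {'fx': 436.9641563600313, 'fy': 436.9641563600313, 'cx': 263.86326513709355, 'cy': 192.00384367951602}
0.1 [[-9.14394834e-01  4.04823371e-01 -3.53944644e-04]
 [ 4.04823524e-01  9.14394401e-01 -8.90739466e-04]
 [-3.69471525e-05 -9.57772685e-04 -9.99999541e-01]]
```

View pics/s0.png

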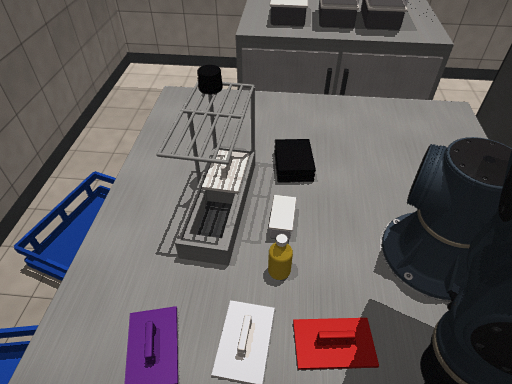

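View pics/t0.png

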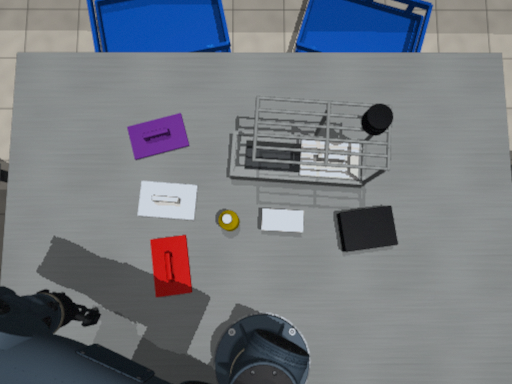

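The side view shows the white lid at (245,340), between the purple and red look-alikes, and the open pan at (213,213). In the top view the lid is at (167,200), the unit spans (230–385, 132–187), the bottle is at (228,220) and the tub at (283,220).

```bash
python3 - <<'E'
from h import *
W,p=world('t0'); hsv=cv2.cvtColor(p,cv2.COLOR_RGB2HSV)
z=W[...,2]
def rect(m,lab):
    P=W[m][:,:2].astype(np.float32); r=cv2.minAreaRect(P); print(lab,m.sum(),np.round(r[0],1),np.round(r[1],1),round(r[2],2),'z',np.round(np.nanmedian(W[m][:,2]),1))
    return r
def box(u0,v0,u1,v1):
    m=np.zeros(z.shape,bool); m[v0:v1,u0:u1]=1; return m
white=(hsv[...,1]<60)&(hsv[...,2]>150)
b=box(130,172,205,230)
rect(b&(z>5)&(z<16),'lid plate'); rect(b&(z>40)&(z<60),'lid bar')
u=box(215,90,400,200)
r=rect(u&(z>63)&(z<74),'unit kerb')
rect(box(215,130,400,200)&(z>30)&(z<74),'unit')
rect(box(290,135,370,185)&(z>66)&(z<76)&white,'home')
rect(box(290,135,370,185)&(z>100)&(z<120)&white,'homebar')
rect(u&(z>285)&(z<312),'shelf')
rect(box(210,200,245,240)&(z>20)&(z<160),'bottle')
rect(box(255,200,310,240)&(z>40)&(z<65),'tub')
rect(box(330,200,400,255)&(z>40)&(z<65),'trays')
print('table z',np.nanmedian(z[300:350,420:480]))
for n in('t0','s0'):
    I=cv2.imread(f'pics/{n}.png')
a=cv2.resize(cv2.imread('pics/t0.png')[85:210,220:400],None,fx=4.3,fy=4.3,interpolation=cv2.INTER_CUBIC);cv2.imwrite('pics/t0c.png',a)
E
```

```text
lid plate 1957 [489.2 295.3] [232.8 179.6] 89.9 z 10.6
lid bar 144 [488.2 295.2] [82.1 15.9] 85.44 z 50.6
unit kerb 2536 [ 614.4 -111.7] [411.1 147.7] 86.0 z 69.7
unit 3615 [ 614.2 -111.7] [411.  148.2] 85.87 z 67.8
home 1158 [ 600.2 -197.8] [229.5 122.9] 86.13 z 71.2
homebar 93 [ 606.7 -204.2] [77.7 12.7] 85.43 z 111.3
shelf 2957 [ 623.7 -149.9] [345.2 170.8] 85.96 z 304.6
bottle 346 [419.9  99. ] [56.5 57.7] 1.29 z 100.2
tub 915 [422.3 -61. ] [125.8  66. ] 86.27 z 55.1
trays 2124 [ 397.1 -318.8] [120.1 161.1] 7.6 z 55.8
table z 0.3642273529860631
```

View pics/t0c.png

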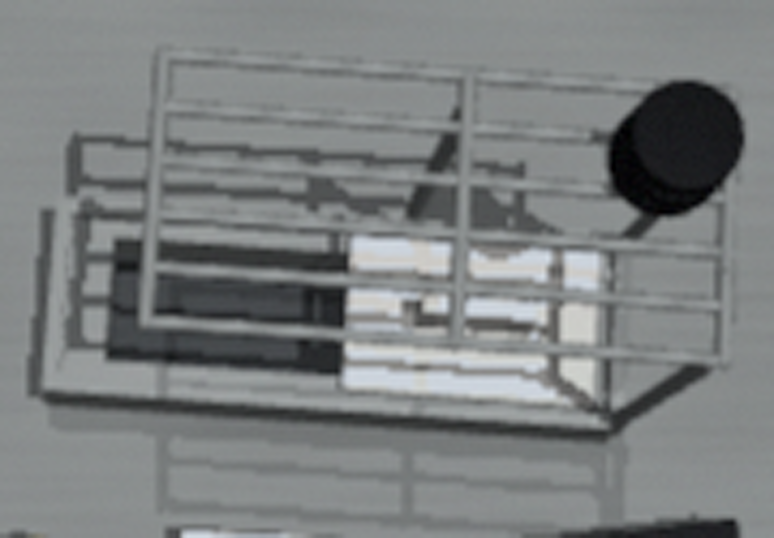

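Enlarged, the shelf wires cross over the recess. The white right lid's left edge is at about (345,310), the open pan is to its left, and there is a small gap at the right end. The shelf rules out a vertical tool, so I'll refine the poses and check IK for a tool leaning out to the left.

```bash
cat >> h.py <<'E'
def R2(a): return np.array([[np.cos(a),-np.sin(a)],[np.sin(a),np.cos(a)]])
def toolrot(yaw,tilt,flip=1):
    """tool z along -y tilted: tilt from vertical; closing along unit x"""
    x=np.r_[R2(yaw)@[1,0],0]; yv=np.r_[R2(yaw)@[0,1],0]
    z=-np.sin(tilt)*yv-np.cos(tilt)*np.array([0,0,1]); y=flip*x
    return np.stack([np.cross(y,z),y,z],1)
def tcp(g,yaw,tilt,flip=1):
    R=toolrot(yaw,tilt,flip); return np.asarray(g,float)-155*R[:,2],R
E
python3 - <<'E'
from h import *
yaw=np.radians(-4.05); c=np.array([611,-112.5])
for n in ('t0','s0'):
    W,p=world(n); z=W[...,2]; L=(W[...,:2]-c)@R2(yaw)
    q=np.concatenate([L,z[...,None]],-1).reshape(-1,3); q=q[~np.isnan(q[:,0])]
    k=q[(abs(q[:,2]-69)<4)&(abs(q[:,0])<90)&(abs(q[:,1])<225)]
    for lo,hi in((-170,-90),(-90,0),(0,90),(90,170)):
        s=k[(k[:,1]>lo)&(k[:,1]<hi)]; f=s[s[:,0]<-50][:,0]; b=s[s[:,0]>50][:,0]
        print(n,lo,'front x',np.round(np.percentile(f,[1,50,99]),1) if len(f) else '','back',np.round(np.percentile(b,[1,50,99]),1) if len(b) else '')
    e=k[abs(k[:,0])<40][:,1]; print(' left end',np.round(np.percentile(e[e>185],[1,50,99]),1) if (e>185).any() else '',' max',e.max(),e.min())
    hsv=cv2.cvtColor(p,cv2.COLOR_RGB2HSV); wh=((hsv[...,1]<40)&(hsv[...,2]>170))&(abs(z-70)<5)&(abs(L[...,0])<58)&(L[...,1]<60)&(L[...,1]>-200)
    s=L[wh]; print(' home plate x',np.percentile(s[:,0],[1,99]),'y',np.percentile(s[:,1],[1,99]))
    s=q[(abs(q[:,2]-110)<4)&(abs(q[:,0])<30)&(abs(q[:,1]+100)<60)]; print(' homebar',len(s),s.min(0),s.max(0))
    lb=(abs(W[...,0]-489)<60)&(abs(W[...,1]-295)<60)&(abs(z-50)<4); r=cv2.minAreaRect(W[lb][:,:2].astype(np.float32)); print(' bar',r)
    lp=wh2=(abs(W[...,0]-489)<90)&(abs(W[...,1]-295)<100)&(abs(z-10)<3)&(hsv[...,1]<40)&(hsv[...,2]>150); r=cv2.minAreaRect(W[lp][:,:2].astype(np.float32)); print(' plate',r)
yl=np.radians(-4.6)
for t in (30,40,50):
  for fl in(1,-1):
    for lab,g,yw in(('pick',(489.5,315,42),yl),('lift',(489.5,315,140),yl),('mid',(616,300,130),yaw),('place',(618,5,101),yaw),('home',(616,-22,101),yaw)):
        P,R=tcp(g,yw,np.radians(t),fl); q=robot.solve_ik(P,R); print(t,fl,lab,None if q is None else np.round(q,2))
E
```

```text
t0 -170 front x [-70.3 -61.4 -50.4] back [50.2 54.8 70.6]
t0 -90 front x [-69.9 -61.6 -50.2] back [50.5 55.6 75.3]
t0 0 front x [-70.  -63.7 -56. ] back [52.5 68.4 70.9]
t0 90 front x [-70.  -63.9 -50.9] back [50.6 65.8 70.6]
 left end [187.2 199.7 205.8]  max 206.11682242432963 -204.50643633053153
 home plate x [-51.96807725  54.92404202] y [-178.39356269   -7.30927696]
 homebar 105 [  -8.80650444 -130.5537174   106.24866969] [  8.28696461 -52.93795012 113.77157772]
 bar ((488.06793212890625, 293.7081298828125), (76.12208557128906, 15.888007164001465), 85.4427719116211)
 plate ((489.6537170410156, 295.00396728515625), (177.6082000732422, 113.20345306396484), 86.12676239013672)
s0 -170 front x [-71.  -61.3 -50.3] back [50.6 62.9 68.8]
s0 -90 front x [-71.2 -61.4 -50.3] back [50.2 61.3 78.6]
s0 0 front x [-71.4 -65.9 -59.1] back [56.2 62.4 68.6]
s0 90 front x [-71.3 -65.2 -59.1] back [56.3 62.4 68.7]
 left end [192.9 199.9 207.2]  max 207.61694984678826 -204.66710337350315
 home plate x [-55.00186151  52.80961749] y [-178.42292373   -5.69303763]
 homebar 38 [  -8.44481478 -123.5070093
[... 830 characters left out ...]
 0.67  1.86 -0.43  2.56]
40 1 mid None
40 1 place [ 0.3   0.74  0.22  1.34 -0.64  2.04]
40 1 home [ 0.26  0.71  0.17  1.29 -0.65  1.99]
40 -1 pick [ 0.79  1.    0.53  1.67 -0.43 -0.58]
40 -1 lift [ 0.79  0.94  0.67  1.86 -0.43 -0.58]
40 -1 mid None
40 -1 place [ 0.3   0.74  0.22  1.34 -0.64 -1.1 ]
40 -1 home [ 0.26  0.71  0.17  1.29 -0.65 -1.15]
50 1 pick [ 0.82  1.18  0.78  1.92 -0.5   2.67]
50 1 lift None
50 1 mid None
50 1 place [ 0.35  0.85  0.31  1.48 -0.77  2.18]
50 1 home [ 0.31  0.82  0.25  1.42 -0.79  2.13]
50 -1 pick [ 0.82  1.18  0.78  1.92 -0.5  -0.47]
50 -1 lift None
50 -1 mid None
50 -1 place [ 0.35  0.85  0.31  1.48 -0.77 -0.96]
50 -1 home [ 0.31  0.82  0.25  1.42 -0.79 -1.01]
```

```bash
cat >> h.py <<'E'
YU=np.radians(-4.05); CU=np.array([610.7,-111.6]); YL=np.radians(-4.4); CL=np.array([488.1,294.6])
def gu(x,y,z,d=20): # grip point for lid origin at unit (x,y,z)
    return np.r_[CU+R2(YU)@[x,y+d],z+42]
def gl(z,d=20): return np.r_[CL+R2(YL)@[0,d],z+42]
E
python3 - <<'E'
from h import *
for t in (40,45,50):
  T=np.radians(t)
  for lab,g,yw in(('pre',gl(60),YL),('pick',gl(0),YL),('lift',gl(95),YL),('w1',np.r_[560,230,137],YU),('w2',gu(0,220,95),YU),('w3',gu(0,150,95),YU),('over',gu(0,98,90),YU),('place',gu(0,98,60),YU),('home',gu(0,71,60),YU)):
    P,R=tcp(g,yw,T); q=robot.solve_ik(P,R); print(t,lab,np.round(P),None if q is None else np.round(q,2))
E
```

```text
40 pre [497. 414. 221.] [ 0.79  0.96  0.6   1.78 -0.43  2.56]
40 pick [497. 414. 161.] [ 0.79  1.    0.53  1.67 -0.43  2.56]
40 lift [497. 414. 256.] [ 0.79  0.94  0.66  1.85 -0.43  2.56]
40 w1 [567. 329. 256.] [ 0.63  0.91  0.6   1.76 -0.51  2.41]
40 w2 [635. 227. 256.] [ 0.46  0.89  0.57  1.66 -0.59  2.23]
40 w3 [630. 157. 256.] [ 0.37  0.78  0.38  1.52 -0.62  2.13]
40 over [626. 105. 251.] [ 0.3   0.72  0.26  1.41 -0.64  2.04]
40 place [626. 105. 221.] [ 0.3   0.74  0.22  1.35 -0.64  2.04]
40 home [624.  79. 221.] [ 0.26  0.72  0.17  1.3  -0.65  2.  ]
45 pre [498. 424. 212.] [ 0.8   1.04  0.71  1.9  -0.47  2.61]
45 pick [498. 424. 152.] [ 0.8   1.09  0.65  1.79 -0.47  2.61]
45 lift [498. 424. 247.] [ 0.8   1.03  0.77  1.97 -0.47  2.61]
45 w1 [568. 339. 247.] [ 0.65  0.99  0.7   1.87 -0.56  2.47]
45 w2 [635. 237. 247.] [ 0.48  0.95  0.65  1.75 -0.65  2.29]
45 w3 [630. 167. 247.] [ 0.4   0.84  0.43  1.59 -0.68  2.19]
45 over [627. 115. 242.] [ 0.33  0.77  0.3   1.47 -0.71  2.11]
45 place [627. 115. 212.] [ 0.33  0.8   0.27  1.41 -0.71  2.11]
45 home [625.  89. 212.] [ 0.29  0.77  0.21  1.36 -0.72  2.06]
50 pre [499. 433. 202.] [ 0.82  1.14  0.85  2.02 -0.5   2.67]
50 pick [499. 433. 142.] [ 0.82  1.18  0.78  1.92 -0.5   2.67]
50 lift [499. 433. 237.] None
50 w1 [568. 348. 237.] [ 0.67  1.07  0.8   1.98 -0.6   2.53]
50 w2 [636. 246. 237.] [ 0.5   1.03  0.73  1.85 -0.7   2.36]
50 w3 [631. 176. 237.] [ 0.42  0.9   0.49  1.67 -0.74  2.26]
50 over [627. 125. 232.] [ 0.35  0.83  0.35  1.55 -0.77  2.18]
50 place [627. 125. 202.] [ 0.35  0.85  0.32  1.49 -0.77  2.18]
50 home [626.  98. 202.] [ 0.31  0.82  0.26  1.43 -0.79  2.13]
```

```bash
python3 - <<'E'
from h import *
T=np.radians(45)
P,R=tcp(gl(60),YL,T); robot.movep(P,R)
robot.grip(0.6)
P,R=tcp(gl(0),YL,T); print(robot.line_to(P,max_speed=80,stop_force=15))
robot.grip(0.0); print(robot.get_gripper_width(),robot.get_grasp_force(),robot.get_wrist_force())
P,R=tcp(gl(40),YL,T); robot.line_to(P,max_speed=80)
robot.pause(.2); print(robot.get_wrist_force(),robot.get_gripper_width(),robot.get_clock(),robot.get_ee_pos()-P)
snap('side','s1'); snap('top','t1')
W,p=world('s1'); m=(abs(W[...,0]-489)<85)&(abs(W[...,1]-295)<110)&(abs(W[...,2]-45)<14)
hsv=cv2.cvtColor(p,cv2.COLOR_RGB2HSV); m&=(hsv[...,1]<40)&(hsv[...,2]>150)
q=W[m]; A=np.c_[q[:,:2]-q[:,:2].mean(0),np.ones(len(q))]; print('plane',len(q),np.linalg.lstsq(A,q[:,2],rcond=None)[0],cv2.minAreaRect(q[:,:2].astype(np.float32)))
cv2.imwrite('pics/s1c.png',cv2.resize(cv2.imread('pics/s1.png')[230:384,100:400],None,fx=2.5,fy=2.5))
E
```

```text
False
0.17808246019865645 59.51120798941702 [0.48321541 2.50715662 5.86803815]
[-0.25650528  0.62953314 -4.03602461] 0.17407433626775762 4.025 [-0.08641394 -0.08046307 -0.5222719 ]
plane 0 [0. 0. 0.] ((0.0, 0.0), (0.0, 0.0), 0.0)<stdin>:12: RuntimeWarning: Mean of empty slice.
  ret = um.true_divide(
```

View pics/s1c.png

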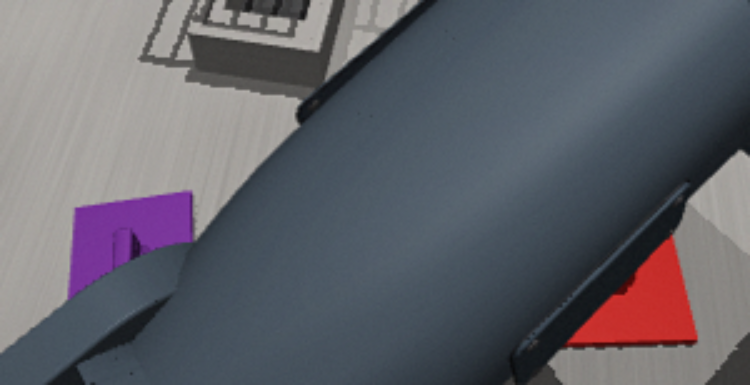

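The side view is blocked by the forearm, so I'll check the lid in the top and wrist views.

```bash
python3 - <<'E'
from h import *
print(snap('wrist','w1'))
W,p=world('w1'); z=W[...,2]
hsv=cv2.cvtColor(p,cv2.COLOR_RGB2HSV); wh=(hsv[...,1]<40)&(hsv[...,2]>150)
m=(abs(W[...,0]-489)<75)&(abs(W[...,1]-295)<110)&(abs(z-50)<13)&wh
q=W[m]; 
if len(q)>50:
    A=np.c_[q[:,:2]-q[:,:2].mean(0),np.ones(len(q))]; s=np.linalg.lstsq(A,q[:,2],rcond=None)[0]; print('plane',len(q),s,cv2.minAreaRect(q[:,:2].astype(np.float32)))
a=cv2.imread('pics/w1.png'); b=cv2.imread('pics/t1.png')
cv2.imwrite('pics/wt1.png',cv2.resize(np.hstack([a,b]),(800,300),interpolation=cv2.INTER_AREA))
E
```

```text
{'fx': 307.08164330972295, 'fy': 307.08164330972295, 'cx': 258.63085443236383, 'cy': 195.02547762376003}
plane 12938 [-1.25998978e-03 -7.45833827e-04  4.97009876e+01] ((488.9822692871094, 293.00732421875), (176.2473602294922, 110.60600280761719), 85.56507110595703)
```

View pics/wt1.png

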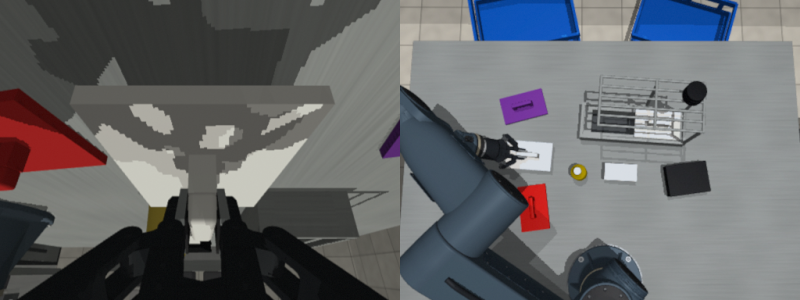

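The wrist view shows the lid held level (slopes about 0.001), its plate spanning (70–335, 85–105). In the top view it is at (530,155), clear of the bottle at (578,172). Carrying it over.

```bash
python3 - <<'E'
from h import *
T=np.radians(45)
for g,yw in((gl(95),YL),(np.r_[560,230,137],YU),(gu(0,220,95),YU),(gu(0,150,95),YU),(gu(0,100,95),YU)):
    P,R=tcp(g,yw,T); robot.line_to(P,rot=R,max_speed=130)
robot.pause(.3); print(robot.get_clock(),robot.get_ee_pos()-P,robot.get_wrist_force())
for n in('wrist','top','side'): snap(n,n[0]+'2')
cv2.imwrite('pics/c2.png',cv2.resize(np.hstack([cv2.imread(f'pics/{n}2.png') for n in 'ws']),(800,300),interpolation=cv2.INTER_AREA))
W,p=world('w2'); L=np.concatenate([(W[...,:2]-CU)@R2(YU),W[...,2:]],-1); z=L[...,2]
hsv=cv2.cvtColor(p,cv2.COLOR_RGB2HSV)
m=(abs(z-105)<6)&(abs(L[...,0])<70)&(abs(L[...,1]-100)<110); q=L[m]
A=np.c_[q[:,:2],np.ones(len(q))]; print('lid',len(q),np.linalg.lstsq(A,q[:,2],rcond=None)[0],cv2.minAreaRect(q[:,:2].astype(np.float32)))
k=L[(abs(z-68)<4)&(abs(L[...,0])<85)&(abs(L[...,1])<220)]; print('kerb',len(k),np.percentile(k,[1,99],axis=0))
for lo,hi in((-60,0),(0,60),(60,120),(120,185)):
    s=k[(k[:,1]>lo)&(k[:,1]<hi)]; print(lo,[np.round(np.percentile(x,[2,98]),1) for x in(s[s[:,0]<-56][:,0],s[s[:,0]>56][:,0]) if len(x)>20])
s=k[(k[:,1]>190)]; print('left',len(s),np.round(np.percentile(s[:,1],[2,98]),1) if len(s) else '')
E
```

```text
8.3583 [ 0.04336431  0.6472584  -0.18551436] [-0.43753123  0.36702287 -3.73162971]
lid 32705 [-9.75088955e-04 -1.12741332e-02  1.06158451e+02] ((1.0916786193847656, 100.0363998413086), (110.87460327148438, 177.009765625), 0.04560348764061928)
kerb 21430 [[-67.76055427 158.5885964   64.23221229]
 [ 70.7150944  204.03190892  69.66172779]]
-60 []
0 []
60 []
120 [array([-68.3, -56.2]), array([59.1, 71.2])]
left 16970 [191.3 203.9]
```

View pics/c2.png

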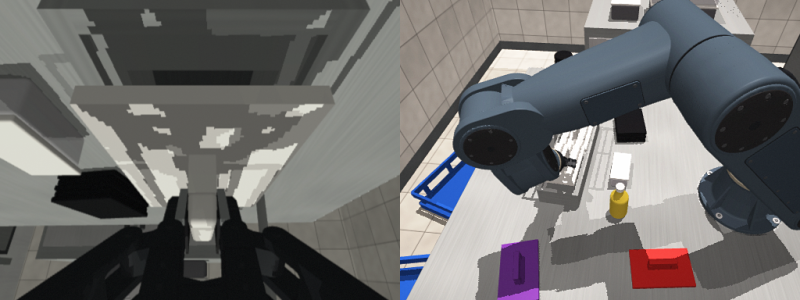

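The wrist view shows the lid over the open pan, parallel to the kerb. It measures 0.4 mm off centre in x and about 101 mm in unit y. The side view shows the hand reaching in beneath the shelf. Lowering now.

```bash
python3 - <<'E'
from h import *
T=np.radians(45)
P,R=tcp(gu(0,97,75),YU,T); robot.line_to(P,rot=R,max_speed=60)
P,R=tcp(gu(0,97,56),YU,T); print(robot.line_to(P,max_speed=20,stop_force=6),robot.get_ee_pos()-P,robot.get_wrist_force())
robot.grip(0.35); robot.pause(.3)
print(robot.get_clock(),robot.get_wrist_force(),robot.get_gripper_width())
snap('wrist','w3')
W,p=world('w3'); L=np.concatenate([(W[...,:2]-CU)@R2(YU),W[...,2:]],-1); z=L[...,2]
hsv=cv2.cvtColor(p,cv2.COLOR_RGB2HSV)
b=L[(abs(z-110)<6)&(abs(L[...,0])<20)&(abs(L[...,1]-80)<60)]; print('bar',len(b),np.percentile(b,[1,50,99],axis=0))
m=(abs(z-71)<6)&(abs(L[...,0])<54)&(abs(L[...,1]-100)<80); q=L[m]
A=np.c_[q[:,:2],np.ones(len(q))]; print('lid',len(q),np.linalg.lstsq(A,q[:,2],rcond=None)[0],'z@95',np.median(q[:,2]))
E
```

```text
True [-0.10802894  0.07953582  4.34765912] [-0.87743504  2.44768604  6.89348326]
10.2917 [ 0.12969936 -0.06765213  0.00977021] 0.3465271618826644
bar 2102 [[-19.15555443  64.08443058 104.10791899]
 [  0.65642351 133.54904805 109.60968054]
 [ 19.19862506 139.20423351 115.633565  ]]
lid 25107 [-1.38758267e-04 -1.66242005e-03  7.07605263e+01] z@95 70.48254160546595
```

View pics/w3.png

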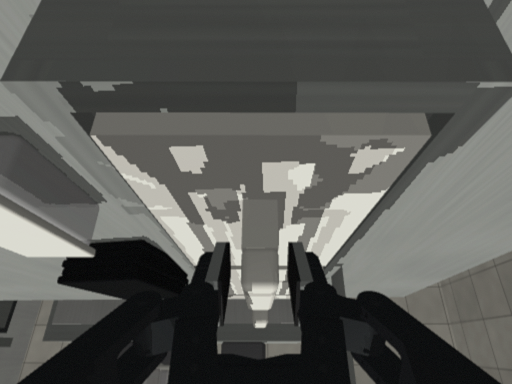

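The lid lies flat in the recess (top at 70.5 mm), with its edges at (95–430, 112–135) inside the kerb and the fingers open on both sides of the bar. I'll regrip, slide and press.

```bash
python3 - <<'E'
from h import *
robot.grip(0.0); print(robot.get_grasp_force(),robot.get_wrist_force())
p0=robot.get_ee_pos(); ydir=np.r_[R2(YU)@[0,1],0]
hit=robot.line_to(p0-40*ydir,max_speed=40,stop_force=18)
p1=robot.get_ee_pos(); print(hit,'travel',(p0-p1)@ydir,robot.get_wrist_force())
robot.pause(.4); print(robot.get_wrist_force(),robot.get_wrist_force()@ydir,robot.get_clock())
snap('wrist','w4')
E
```

```text
58.94294741330668 [-0.6127389   1.51759732  2.17514671]
True travel 25.925686033358822 [2.97794998 6.7567516  5.32226346]
[1.13788557 4.91131423 6.21078622] 4.979415105998364 11.6917
```

It travelled 25.9 mm, which matches the home position, but the force relaxed to 5 N. I'll press in small steps until a firm force holds.

```bash
python3 - <<'E'
from h import *
ydir=np.r_[R2(YU)@[0,1],0]; t=robot.get_ee_pos()
for i in range(12):
    t=t-0.5*ydir; robot.line_to(t,max_speed=10); robot.pause(.15)
    f=robot.get_wrist_force(); print(i,np.round(f,1),np.round((robot.get_ee_pos()-t)@ydir,2))
    if f@ydir>22: break
robot.pause(.4); print(robot.get_wrist_force(),robot.get_ee_pos(),robot.get_clock())
snap('wrist','w5')
W,p=world('w5'); L=np.concatenate([(W[...,:2]-CU)@R2(YU),W[...,2:]],-1); z=L[...,2]
m=(abs(z-71)<6)&(abs(L[...,0])<54)&(abs(L[...,1]-90)<65); q=L[m]
A=np.c_[q[:,:2],np.ones(len(q))]; print('lid',len(q),np.linalg.lstsq(A,q[:,2],rcond=None)[0],np.percentile(q[:,1],[1,99]))
E
```

```text
0 [1.7 7.2 1.8] 0.33
1 [ 0.9 12.6  3.5] 0.72
2 [ 0.1 17.9  4.7] 1.13
3 [-0.2 23.3  5.8] 1.52
[-0.82511928 23.03266759  6.15218618] [624.86403725  88.2937433  211.8412957 ] 13.7417
lid 25189 [-8.00315107e-05 -9.41204232e-04  7.07420930e+01] [ 31.7594764  154.57742689]
```

23 N is held steadily with the lid flat. Releasing, backing out and checking.

```bash
python3 - <<'E'
from h import *
T=np.radians(45)
robot.grip(0.4); robot.pause(.2); print(robot.get_wrist_force(),robot.get_gripper_width())
ydir=np.r_[R2(YU)@[0,1],0]; p=robot.get_ee_pos(); zt=robot.get_eef_rot()[:,2]
robot.line_to(p-45*zt,max_speed=80)
robot.line_to(p-45*zt+120*ydir,max_speed=150)
snap('wrist','w6'); W,_=world('w6')
robot.goto_joints([1.154,.213,-.034,1.323,0,1.571]); robot.pause(.3); print(robot.get_clock())
snap('top','t6'); snap('side','s6')
for n in('w6','t6','s6'):
    W,p=world(n); L=np.concatenate([(W[...,:2]-CU)@R2(YU),W[...,2:]],-1); z=L[...,2]
    hsv=cv2.cvtColor(p,cv2.COLOR_RGB2HSV); wh=(hsv[...,1]<45)&(hsv[...,2]>60)
    for lab,y0 in(('home',-105),('loose',71)):
        m=(abs(z-71)<5)&(abs(L[...,0])<52)&(abs(L[...,1]-y0)<80); q=L[m]
        if len(q)<100: continue
        A=np.c_[q[:,0],q[:,1]-y0,np.ones(len(q))]; print(n,lab,len(q),np.round(np.linalg.lstsq(A,q[:,2],rcond=None)[0],4))
        b=L[(abs(z-110)<4)&(abs(L[...,0])<14)&(abs(L[...,1]-y0)<60)]; 
        if len(b)>30: print('   bar x',np.percentile(b[:,0],[1,99]),'y',b[:,1].min(),b[:,1].max())
a=[cv2.resize(cv2.imread('pics/t6.png')[115:200,220:400],(600,283),interpolation=cv2.INTER_CUBIC),cv2.resize(cv2.imread('pics/s6.png')[130:270,150:340],(400,295),interpolation=cv2.INTER_CUBIC)]
c=np.zeros((590,760,3),np.uint8); c[:283,:600]=a[0]; c[290:585,:400]=a[1]; c[290:560,400:760]=cv2.resize(cv2.imread('pics/w6.png'),(360,270)); cv2.imwrite('pics/c6.png',c)
E
```

```text
[-0.79854876 -0.25900116  0.48136424] 0.40289967843193253
18.3083
w6 home 938 [-2.00000e-04 -1.30000e-03  7.10052e+01]
   bar x [-6.05432791  9.43686092] y -142.54210954173962 -65.82568428522774
w6 loose 3688 [-1.00000e-04 -9.00000e-04  7.08134e+01]
   bar x [-7.10439009  8.48809546] y 31.942151355448484 110.49993365021146
t6 home 1127 [1.90000e-03 2.00000e-03 7.12438e+01]
   bar x [-6.80209971  8.64002369] y -143.3978094753893 -65.6566406195503
t6 loose 1133 [ 4.00000e-03 -7.00000e-04  7.11262e+01]
   bar x [-8.46725601  7.70955298] y 33.82685960056774 110.73988530056232
s6 home 893 [-8.00000e-04 -1.00000e-04  6.92127e+01]
   bar x [-6.58381367  7.39257544] y -143.20187207687923 -63.0060872556058
s6 loose 1337 [ 2.00000e-04 -8.00000e-04  6.91585e+01]
   bar x [-8.92673821  6.57574077] y 31.41302876221469 110.508559974975
```

View pics/c6.png

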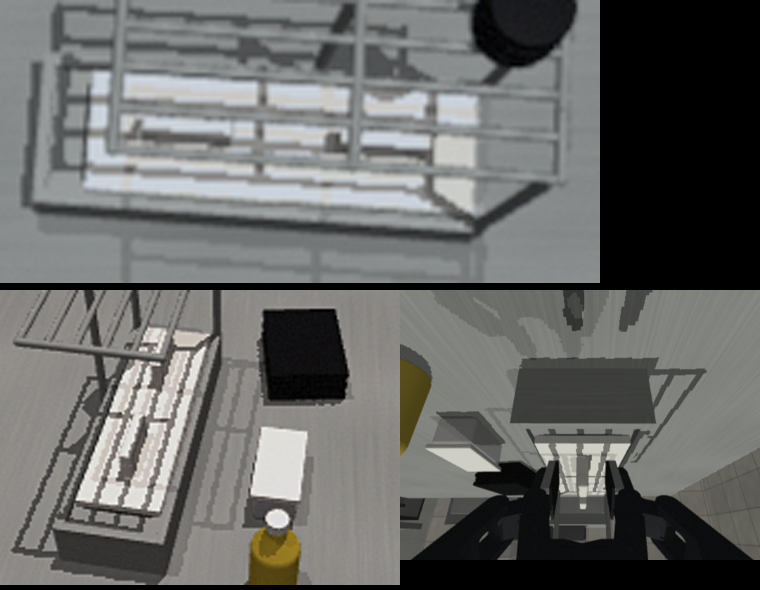

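Top and side crops show the two lids butted with no visible gap and tight to the right end. The bars are centred at about -104.5 and +71.5 mm, both lids are flat, and the bottle, tub and trays look unmoved. Handing in.

```bash
python3 -c "
from rig import robot
print(robot.job_done())"
```

```text
the job is handed in; nothing more can be done
None
```

The job is handed in at about 18 s of the 48 s limit, with no verdict returned: the loose lid was pressed home at about 23 N, both lids measured flat and flush at the right end, and the bottle, tub and trays looked undisturbed.

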